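Hang the lower jar tier from the upper tier's loop

TASK

Pick up the little jar carrier by its wooden grip, pass its snap hook through the wire loop under the hanging upper tier, and press it down over the loop's bottom bar until the sprung latch clicks past and the top of the hook bears firmly on the bar. Feel for that before letting go: leave it pressed home for a moment with about 12 N on the bar, never more than 16 N. Then let go so that it hangs still and upright below the upper tier with its latch closed, and leave the two other jars and the loose lid where they are.

Things in the scene. Friction and masses are not known exactly. Their poses are not given: they have to be found in the camera images.
- carrier: Lower tier, loose, about 0.22 kg: wooden tray 80 (x) by 112 (y) by 6 mm, two small spice jars on it (tops 70 mm up), a 6 mm wire shank rising between them to a snap hook, and a pale wooden grip. Origin: centre of the tray's underside; z up; the grip sticks out to -x. Its mass centre lies below the hook's top. Starts upright on the table, left or right in front of the robot
- grip (a point): middle of the carrier's wooden grip, which is a bar 70 mm long (carrier x from -85 to -15 mm), 14 mm wide (y; pinch it across this) and 24 mm high (z 113 to 137 mm). This point is at carrier x=-60, y=0, z=125 mm; grip firmly, the push on the hook acts 60 mm from here
- hook_seat (a point): where the bar's centre lies when the hook's top rests on the bar: carrier x=0, y=0, z=137 mm. The hook opens downward, 6 mm wire: shank at carrier x=-12 mm, half circle over to the free leg at x=+12 mm (18 mm clear inside, wire top at z=146 mm), which flares to x=+16 mm at its lowest point z=98 mm
- latch (a joint): sprung latch (4 mm wire, 18 mm long) across the hook's mouth, hinged on the shank at carrier z=106 mm, free end near the free leg at z=112 mm; 0 = closed, grows to 1.15 rad as it is pushed up into the hook; springs shut by itself. The bar opens it with roughly 3 to 7 N, more than the carrier's weight; past it the bar runs free some 10 mm to the hook's top
- loop_bar (a point): middle of the bottom bar of the upper tier's loop, about 200 mm above the table; y along the bar, z up, x as the rail's x. A 6 mm wire U under a wooden slat (220 by 12 by 30 mm): sides 60 mm apart (wire centres), bar straight over 48 mm, 70 to 82 mm below the slat. The loop slides up to 12 mm in the slat: it starts anywhere in that play, and about 1 N of load draws it to its lower stop
- hanger (a joint): swing of the upper tier (0.35 kg, slat and loop) about the rail; 0 = hanging plumb, positive swings the loop toward the rail's -x. It swings freely and stiffly carries downward load
- rail: fixed dark steel rail 420 mm long on two posts (feet 70 mm across); origin on the table below its middle, y along the rail, the bar's centre 375 mm above its origin, 12 mm thick; the upper tier hangs from its middle. It stands at varying places and yaw
- tall_jar: bystander: glass jar with white lid, 76 mm across, 120 mm high; origin at the centre of its underside
- squat_jar: bystander: glass jar with black lid, 64 mm across, 75 mm high, beyond the rail; origin at the centre of its underside
- loose_lid: bystander: white lid lying flat, 72 mm across, 12 mm high, beyond the rail; origin at the centre of its underside
Not all that is in view belongs to the job. What is shaped like the carrier but orange is not meant.

How it is judged:
By the outcome, as a careful person would: the job done as asked, in the order asked, and still so for the second after the job is handed in, with the robot touching nothing.
It also fails if it takes over 51 s, if anything falls off the work surface, if the arm or the gripper's body presses on something with over 40 N, if the wrist force passes 120 N, or if a joint passes its speed limit or range.

ROBOT

A 6-joint arm with a two-finger parallel gripper is mounted at the origin on the work surface. World frame = base frame: x ahead of the robot, y to its left, z up, the work surface at z = 0. Lengths are in mm, angles in rad, forces in N, time in s.
With the tool pointing down it reaches from about 300 to 775 mm from the base axis. Payload 14.6 kg.
Tool frame: the origin (TCP) lies between the finger pads; the fingertips stand manip.tip_reach ahead of it and the grasp point (between the pads) lies 5 mm behind it (manip.tip_reach is the distance from the TCP to the fingertips, in mm); z points along the fingers, y is the line along which they close (so a half turn about z gives the same grasp; the last joint's range is limited). The gripper opens to 94 mm and grips with 3 to 60 N. Pads are 16 mm wide; open, the fingers measure 119 mm over their backs; the gripper's body (75 mm by 177 mm) begins 78 mm behind the grasp point.
Start: joints at [-0.067, 0.3, 1.521, -0, 1.321, -0.067], TCP at [549.99, -0.002, 219.446] pointing down, gripper open.
Joint ranges: [-3.03, 3.03], [-0.79, 2.21], [0.23, 2.52], [-1.04, 4.18], [0, 3.07], [-2.55, 2.55]. Speed limits (rad/s): [2.22, 2.22, 2.57, 3.14, 3.14, 3.14].

INTERFACE

Orientations are given as [roll, pitch, yaw] about the fixed x, y, z axes, in that order (R = Rz(yaw) Ry(pitch) Rx(roll)).
In Python, from cell import manip gives the robot as it stands. The module is installed in compiled form; this text tells all that it offers.
- The arm moves only by the shell command python3 -m creep 'ROWS' [FORCE]. ROWS is JSON, a list of rows, each a list of 3 entries, a list of its own where there are three numbers: the opening, from -1 (shut) to 1 (fully open), then the shift along the tool's x, y, z in cm, then the turn about the tool's z in units of 5 degrees (1.0 is 5 degrees). In form: [[grip, [tx, ty, tz], roll], ...]. A call has 1 to 12 rows; each row is the pose to reach, as a shift and turn from the pose commanded when the call began, along the tool's axes at that moment; what a row does not reach only later rows make up. A row lasts 1/10 s, in which the tool goes at most 50 mm and 8.59 degrees, less where a joint would pass 70% of its speed; a pose out of reach is approached as far as the arm can. A call with a gripper value outside its range is refused whole. The fingers move at their own pace and stop on an object; FORCE is the grip in N (left out, the last holds). Time passes only in rows, so rows that repeat a pose let the fingers close. It gives the time, the measured TCP pose, the force, the opening and the grip force at its end, in the units of the state.
- manip.read_state(): the state, without advancing time (a new reading comes with each control period).
- manip.camera(name): name is "scene" or "side" or "wrist"; returns the picture (384x512x3 uint8, red, green, blue); there is no depth.
- manip.camera_params(name): a dict with "fovy" (degrees; the focal length in pixels is half the picture's height over the tangent of half this angle, whatever the lens; pixels are square), "cx", "cy" (the principal point, pixels), "origin" and "attitude" of the camera in the world. Camera axes: x right, y down, z forward; pixel columns grow to the right and rows downward; lengths in mm; the calibration is good to about 2 mm. A picture is of the moment at which its call begins: read the wrist's pose just before it. camera_params takes no time and is no camera call; for the wrist camera it gives the pose at the moment of the call.
- manip.sign_off(): hands the job in; it is judged then, once.
The state is a dict: "clock": time; "joints": joint angles; "qd": joint speeds; "effort": joint torques, N m; "eef_pos": TCP position; "eef_rot": TCP orientation; "wrist_force": force on the tool from outside, world axes, zero at the start; "moment": the same for the moment, N m; "finger_gap": finger opening in mm; "finger_force": force on a finger pad.
Only numpy, scipy, OpenCV 4.12 (cv2) and the standard library are available. Lean on these libraries where they do the work, as an engineer would, in place of code of your own. Each camera call takes 0.05 s, during which the arm holds its last target. There are 200 camera calls.

## Working session

There is one attempt and no reset: what is moved stays moved. The work goes in short steps, Python scripts to look and compute and a shell command to move; the robot and the scene stay as the last step left them, time stands still between calls to the robot, and variables do not carry over. Pictures are saved under pics/ and viewed, at most 10 in all, crops included, and the job is handed in when it is done.

```bash
ls; mkdir -p pics; cat > h.py <<'E'
import numpy as np, cv2
from cell import manip
from scipy.spatial.transform import Rotation as Ro
def shot(n,f=None):
    p=manip.camera_params(n); im=manip.camera(n)[:,:,::-1].copy()
    if f: cv2.imwrite('pics/'+f,im)
    return im,p
def rot(p):
    a=np.array(p['attitude'],float)
    return a if a.shape==(3,3) else Ro.from_euler('xyz',a).as_matrix()
def foc(p): return 192/np.tan(np.radians(p['fovy'])/2)
def ray(p,u,v):
    d=rot(p)@np.array([(u-p['cx'])/foc(p),(v-p['cy'])/foc(p),1.]); return np.array(p['origin'],float),d/np.linalg.norm(d)
def onz(p,u,v,z):
    o,d=ray(p,u,v); return o+d*(z-o[2])/d[2]
def two(p,a,q,b):
    o1,d1=ray(p,*a);o2,d2=ray(q,*b)
    A=np.stack([d1,-d2],1); t=np.linalg.lstsq(A,o2-o1,rcond=None)[0]
    x,y=o1+t[0]*d1,o2+t[1]*d2; return (x+y)/2,np.linalg.norm(x-y)
def proj(p,X):
    c=rot(p).T@(np.array(X,float)-np.array(p['origin'])); return foc(p)*c[:2]/c[2]+[p['cx'],p['cy']]
E
python3 - <<'E'
from h import *
print(manip.read_state(), manip.tip_reach)
for n in("scene","side","wrist"):
    im,p=shot(n,n+'0.png'); print(n,p)
a=[cv2.imread(f'pics/{n}0.png') for n in("scene","side","wrist")]
cv2.imwrite('pics/all0.png',np.vstack([np.hstack(a[:2]),])[:, :])
E
```

```text
pics
{'clock': 0.0, 'joints': array([-6.66388100e-02,  3.00469381e-01,  1.52159930e+00, -2.53250879e-05,
        1.32071551e+00, -6.65589612e-02]), 'qd': array([ 1.09948724e-03, -6.65233232e-04, -5.05084581e-04, -2.23958016e-03,
        3.19981690e-04, -8.19633114e-05]), 'effort': array([-1.53750298e-03, -5.31805658e+01, -3.52735734e+01,  7.07558286e-02,
        2.43994006e-02, -4.79655944e-05]), 'eef_pos': array([ 5.49741232e+02, -1.33205402e-02,  2.18879566e+02]), 'eef_rot': array([-3.14040213e+00, -5.47730846e-05,  1.57072273e+00]), 'wrist_force': array([-0.06389212,  0.6368336 ,  0.00280073]), 'moment': array([ 0.04113602, -0.01236045,  0.04257885]), 'finger_force': 0.0, 'finger_gap': 94.03505854871335} 14.0
scene {'fovy': 47.24380933238177, 'cx': 257.2500934316754, 'cy': 197.98183154334285, 'origin': array([1453.76025679,  129.52874833, 1316.36292204]), 'attitude': array([-2.44712963,  0.00609021,  1.76726746])}
side {'fovy': 51.10359217452677, 'cx': 254.83810693152677, 'cy': 184.7361998014502, 'origin': array([443.05702712, 693.19890705, 929.8320895 ]), 'attitude': array([-2.31479609e+00, -1.79110994e-03, -2.99940318e+00])}
wrist {'fovy': 60.422454880598636, 'cx': 256.1711936784758, 'cy': 194.15421169541207, 'origin': array([549.69862804,  83.69725999, 383.58757874]), 'attitude': array([ 2.85205442e+00,  1.29922334e-04, -1.88841449e-04])}
```

View pics/scene0.png

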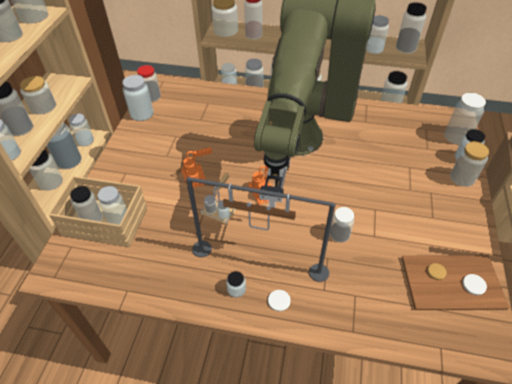

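View pics/side0.png

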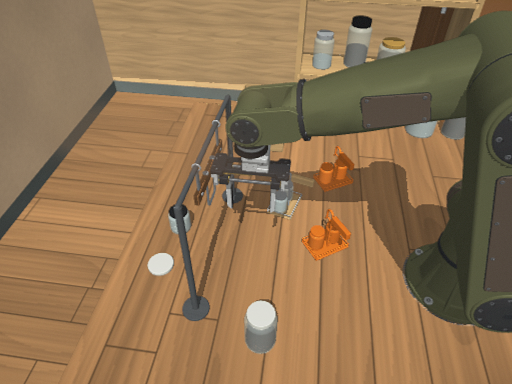

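```bash
python3 - <<'E'
from h import *
s=cv2.imread('pics/scene0.png')[165:285,180:360]; d=cv2.imread('pics/side0.png')[100:220,190:350]
a=cv2.resize(s,None,fx=4.4,fy=4.4,interpolation=2)
b=cv2.resize(d,None,fx=5,fy=5,interpolation=2)
cv2.imwrite('pics/c1.png',b); cv2.imwrite('pics/c0.png',a);print(a.shape,b.shape)
E
```

```text
(528, 792, 3) (600, 800, 3)
```

View pics/c0.png

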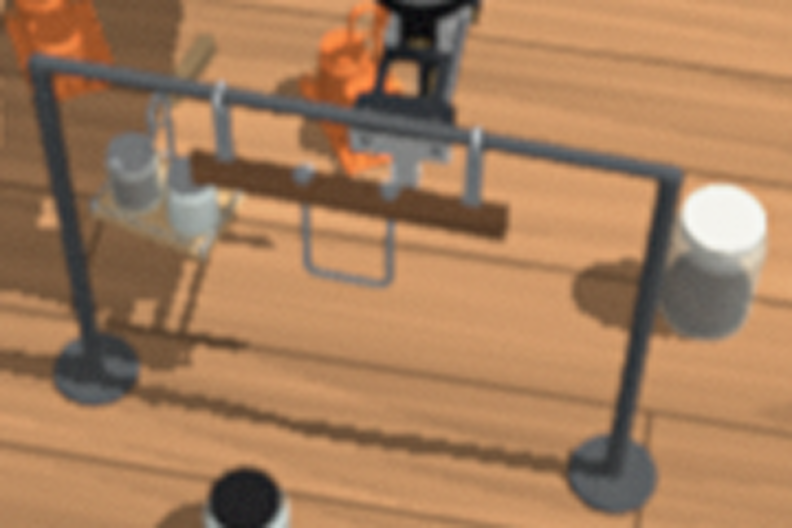

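View pics/c1.png

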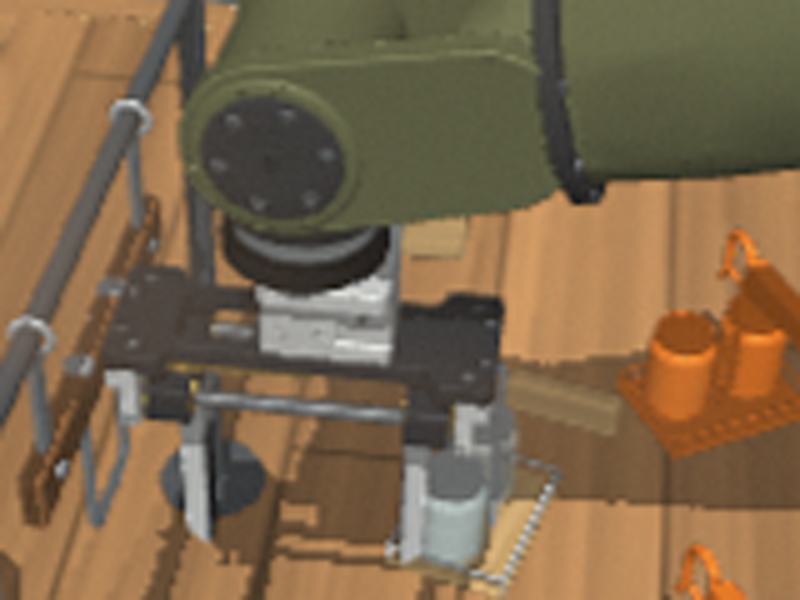

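```bash
python3 - <<'E'
from h import *
np.set_printoptions(precision=1,suppress=True)
S=manip.camera_params('scene');D=manip.camera_params('side')
c=lambda u,v:(180+u/4.4,165+v/4.4); d=lambda u,v:(190+u/5,100+v/5)
for n,a,z in [('traycorner',(95,205),6),('tc',(205,253),6),('tc',(240,197),6),('jar1top',(135,147),70),('jar2top',(192,180),70),('hooktop',(160,97),146),('gripend',(208,42),137),
  ('postL',(97,370),0),('postR',(612,480),0),('railL',(42,65),375),('railR',(678,172),375),('barL',(312,270),200),('barR',(388,284),200),('slatL',(192,155),288),('slatR',(507,232),273)]:
    print(n,onz(S,*c(*a),z))
for n,a,z in [('jar top',(457,470),70),('gripendtop',(622,402),137),('traycorn',(558,472),6),('traycorn',(500,580),6),('bar',(97,522),200)]: print('side',n,onz(D,*d(*a),z))
print('gripend',two(S,c(208,42),D,d(622,402)))
print('bar',two(S,c(388,284),D,d(97,522)))
print('slat end',two(S,c(507,232),D,d(35,520)))
E
```

```text
traycorner [ 490.9 -285.4    6. ]
tc [ 522.8 -180.     6. ]
tc [ 458.6 -164.7    6. ]
jar1top [ 471.9 -249.1   70. ]
jar2top [ 497.3 -193.4   70. ]
hooktop [ 477.2 -219.9  146. ]
gripend [ 403.2 -198.8  137. ]
postL [ 649.7 -239.1    0. ]
postR [670.9 180.3   0. ]
railL [ 655.9 -234.9  375. ]
railR [667.1 183.  375. ]
barL [660.7 -55.6 200. ]
barR [662.5  -0.1 200. ]
slatL [ 643.1 -142.3  288. ]
slatR [656.3  79.7 273. ]
side jar top [ 486.8 -201.7   70. ]
side gripendtop [ 392.5 -203.6  137. ]
side traycorn [ 423.7 -276.1    6. ]
side traycorn [ 454.2 -173.3    6. ]
side bar [658.2  -2.1 200. ]
gripend (array([ 394.7, -203. ,  132.8]), np.float64(8.470144413355015))
bar (array([659.5,  -1.7, 198.2]), np.float64(3.718724003720278))
slat end (array([662.4,  79.6, 281.9]), np.float64(1.494504154946365))
```

The carrier meant is the one with glass jars and a pale wooden grip, at scene (217,205) and side (283,200). The two lookalikes at scene (190,165) and (262,180) are orange, so they aren't meant. The crop confirms this. The bar is at about (660,-28,198) and the tall jar is at scene (342,222). Next I'll move the wrist over the carrier.

```bash
python3 -m creep '[[0.1,[-10,-6,-4],-3],[0.1,[-20.3,-12.6,-4],-14],[0.1,[-20.3,-12.6,-4],-14],[0.1,[-20.3,-12.6,-4],-14],[0.1,[-20.3,-12.6,-4],-14],[0.1,[-20.3,-12.6,-4],-14],[0.1,[-20.3,-12.6,-4],-14],[0.1,[-20.3,-12.6,-4],-14],[0.1,[-20.3,-12.6,-4],-14],[0.1,[-20.3,-12.6,-4],-14],[0.1,[-20.3,-12.6,-4],-14],[0.1,[-20.3,-12.6,-4],-14]]' 30
python3 - <<'E'
from h import *
im,p=shot('wrist','w1.png'); print(p); shot('scene','scene1.png'); shot('side','side1.png')
print(manip.read_state()['joints'])
E
```

```text
clock: 1.35
eef_pos: [424.0, -202.9, 259.4]
eef_rot: [3.142, -0.0, 2.79]
wrist_force: [-0.2, -0.3, 0.4]
finger_gap: 51.9
finger_force: 0.0
{'fovy': 60.422454880598636, 'cx': 256.1711936784758, 'cy': 194.15421169541207, 'origin': array([ 345.63115396, -173.83386951,  424.02394426]), 'attitude': array([2.85207052e+00, 7.65863791e-04, 1.21930782e+00])}
[-5.24340300e-01  8.92649072e-02  1.67843913e+00 -3.15757193e-05
  1.37396444e+00 -1.74515166e+00]
```

View pics/w1.png

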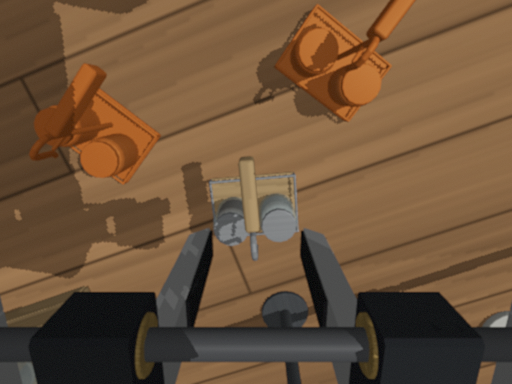

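The wrist view shows the pale grip from its end at (247,158) to (251,230). The hook is at (254,258), the jars at (230,220) and (278,217), and the orange decoys sit clear at the top.

```bash
python3 - <<'E'
from h import *
np.set_printoptions(precision=1,suppress=True)
im=cv2.imread('pics/w1.png')
p={'fovy': 60.422454880598636, 'cx': 256.1711936784758, 'cy': 194.15421169541207, 'origin':[ 345.63115396, -173.83386951,  424.02394426], 'attitude':[2.85207052e+00, 7.65863791e-04, 1.21930782e+00]}
for q in [(247,180),(252,215),(247,160),(232,180),(260,258)]: print(q,im[q[1],q[0]],cv2.cvtColor(im,cv2.COLOR_BGR2HSV)[q[1],q[0]])
for v in range(156,262,8): print(v,[tuple(int(c) for c in im[v,u]) for u in range(236,266,2)] if v in(164,196,228,244) else '')
for n,a,z in [('gripend',(247,158),137),('gripnear',(251.5,230),137),('hook end',(254,258),140),('j1',(230,212),70),('j2',(279,208),70),('tray',(209,180),6),('tray',(295,174),6)]: print(n,onz(p,*a,z))
a=[cv2.imread('pics/scene1.png')[160:260,180:330],cv2.imread('pics/side1.png')[110:270,190:350]]
cv2.imwrite('pics/c2.png',np.hstack([cv2.resize(a[0],(450,300),interpolation=2),cv2.resize(a[1],(300,300),interpolation=2)]))
E
```

```text
(247, 180) [ 95 134 158] [ 19 102 158]
(252, 215) [105 145 170] [ 18  98 170]
(247, 160) [ 76 108 129] [ 18 105 129]
(232, 180) [129 131 131] [ 30   4 131]
(260, 258) [ 69 103 137] [ 15 127 137]
156 
164 [(73, 109, 144), (63, 92, 117), (84, 118, 140), (97, 134, 158), (94, 132, 157), (97, 135, 159), (104, 143, 168), (108, 149, 175), (104, 143, 169), (72, 105, 134), (73, 108, 144), (74, 109, 145), (74, 110, 145), (76, 110, 146), (76, 112, 148)]
172 
180 
188 
196 [(89, 118, 138), (93, 126, 147), (88, 123, 146), (69, 98, 119), (90, 127, 150), (94, 133, 156), (96, 133, 158), (99, 137, 162), (105, 146, 171), (107, 148, 173), (90, 126, 150), (92, 127, 152), (85, 119, 143), (77, 109, 131), (66, 92, 110)]
204 
212 
220 
228 [(119, 118, 116), (133, 131, 129), (134, 133, 130), (135, 133, 131), (117, 119, 120), (74, 107, 128), (93, 130, 155), (96, 135, 159), (104, 143, 168), (105, 146, 172), (107, 147, 173), (96, 134, 159), (66, 89, 105), (110, 110, 109), (134, 132, 130)]
236 
244 [(121, 125, 133), (103, 117, 135), (73, 105, 139), (71, 105, 140), (70, 105, 138), (70, 103, 137), (68, 103, 136), (80, 90, 103), (125, 122, 119), (144, 142, 140), (118, 119, 121), (68, 98, 129), (71, 105, 139), (70, 103, 136), (70, 104, 137)]
252 
260 
gripend [ 391.9 -199.6  137. ]
gripnear [ 457.3 -219.7  137. ]
hook end [ 483.9 -227.   140. ]
j1 [ 454.2 -245.7   70. ]
j2 [ 468.8 -191.7   70. ]
tray [ 423.1 -268.2    6. ]
tray [ 454.1 -160.2    6. ]
```

View pics/c2.png

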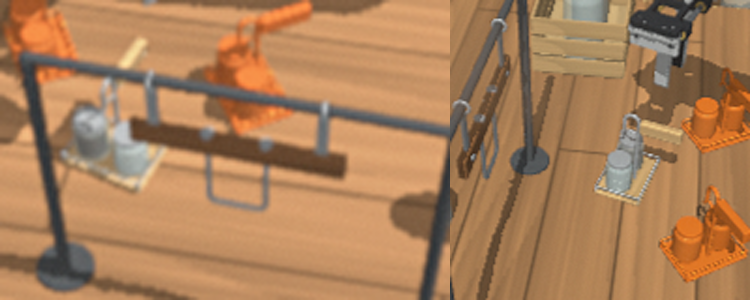

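```bash
python3 - <<'E'
from h import *
np.set_printoptions(precision=1,suppress=True)
S=manip.camera_params('scene');D=manip.camera_params('side');W=manip.camera_params('wrist')
s=lambda u,v:(180+u/3,160+v/3); d=lambda u,v:(190+(u-450)/1.875,110+v/1.875)
print('gripend S-D',two(S,s(143,40),D,d(681,131)),'W-S',two(W,(247,158),S,s(143,40)),'W-D',two(W,(247,158),D,d(681,131)))
print('hook top S-D',two(S,s(110,80),D,d(632,115)))
print('bar nearR S-D',two(S,s(264,209),D,d(488,179)))
print('tray corner W-S', two(W,(209,180),S,s(62,152)),onz(D,*d(640,203),6),onz(D,*d(661,153),6),onz(D,*d(595,188),6))
R=manip.read_state(); print(R['eef_pos'],R['eef_rot'],'W proj grip pt',proj(W,[415.8,-206.9,137]))
for n in('scene1','side1'):
  im=cv2.imread(f'pics/{n}.png'); print(n)
  h=cv2.cvtColor(im,cv2.COLOR_BGR2HSV)
E
```

```text
gripend S-D (array([ 397.4, -199.4,  140. ]), np.float64(4.0822748796890105)) W-S (array([ 392.7, -200.1,  132.2]), np.float64(0.03431365131797861)) W-D (array([ 393.8, -199.9,  141. ]), np.float64(5.1446944010654185))
hook top S-D (array([ 475.7, -219.5,  147.6]), np.float64(1.6887445865287316))
bar nearR S-D (array([657.5,  -2.4, 194.2]), np.float64(3.1227895343310546))
tray corner W-S (array([ 437.9, -297.7,  -62.4]), np.float64(27.391567045766227)) [ 449.3 -164.2    6. ] [ 421.4 -290.     6. ] [ 527.4 -187.7    6. ]
[ 424.  -202.9  259.4] [-3.1 -0.   2.8] W proj grip pt [248.8 185.3]
scene1
side1
```

The heights agree with the text: grip top about 137, hook top about 147, bar about 196. I'll go to the grasp now.

```bash
python3 -m creep '[[0.1,[0.58,-0.6,4],-0.7],[0.1,[0.58,-0.6,8],-0.7],[0.1,[0.58,-0.6,10],-0.7],[0.1,[0.58,-0.6,10],-0.7]]' 60
python3 - <<'E'
from h import *
im,p=shot('wrist','w2.png'); cv2.imwrite('pics/w2c.png',cv2.resize(im[100:384,130:390],None,fx=2,fy=2))
np.set_printoptions(precision=1,suppress=True)
print(manip.read_state()['eef_pos'],manip.read_state()['eef_rot'][2]); print(p['origin'],p['attitude'])
print('TCP at grip-height pixel',proj(p,[416.5,-206.5,137]))
for x in(-85,-15,0):print(proj(p,np.array([474.5,-223.5,0])+[x*.9588,-x*.284,137]))
E
```

```text
clock: 1.9
eef_pos: [415.4, -206.1, 157.2]
eef_rot: [3.14, -0.004, 2.853]
wrist_force: [0.5, 0.3, 0.5]
finger_gap: 51.6
finger_force: 0.0
[ 416.3 -206.5  159.1] 2.8531478230177263
[ 336.1 -182.3  322.2] [ 2.9 -0.   1.3]
TCP at grip-height pixel [255.6 240.9]
[255.8 202.6]
[255.9 305.2]
[256.  324.8]
```

View pics/w2c.png

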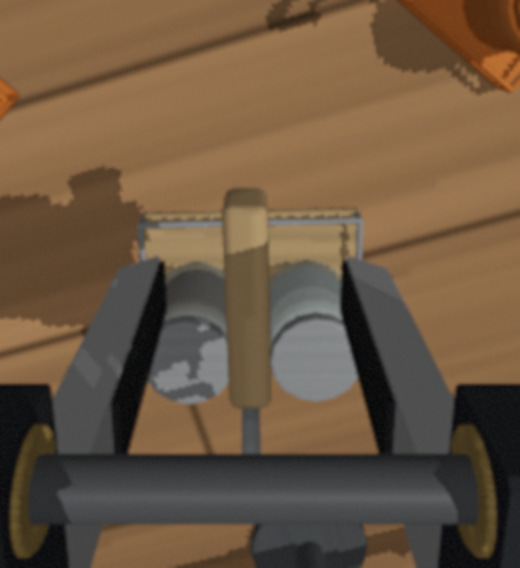

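The grip is centred between the fingers, with its ends at full-frame (253,202) and (255,302), matching the prediction within 2 px. I'll go down and close.

```bash
python3 -m creep '[[0.1,[0,0,2.5],0.1],[0.1,[0,0,3.9],0.1],[0.1,[0,0,3.9],0.1],[-1,[0,0,3.9],0.1],[-1,[0,0,3.9],0.1],[-1,[0,0,3.9],0.1],[-1,[0,0,3.9],0.1],[-1,[0,0,3.9],0.1],[-1,[0,0,3.9],0.1],[-1,[0,0,3.9],0.1]]' 60
python3 - <<'E'
from cell import manip
for i in range(3):
  s=manip.read_state(); print(s['eef_pos'],s['eef_rot'],s['wrist_force'],s['moment'],s['finger_gap'],s['finger_force'])
E
```

```text
clock: 2.95
eef_pos: [416.6, -206.7, 120.7]
eef_rot: [-3.142, 0.0, 2.845]
wrist_force: [0.2, 0.1, 3.7]
finger_gap: 13.8
finger_force: 60.0
[ 416.6429856  -206.73993353  120.72731696] [-3.14151671e+00  4.77989947e-04  2.84483937e+00] [0.16071211 0.13333658 3.72942172] [ 0.17040596 -0.02254695 -0.04995891] 13.76531352156979 59.990150928497314
[ 416.6429856  -206.73993353  120.72731696] [-3.14151671e+00  4.77989947e-04  2.84483937e+00] [0.16071211 0.13333658 3.72942172] [ 0.17040596 -0.02254695 -0.04995891] 13.76531352156979 59.990150928497314
[ 416.6429856  -206.73993353  120.72731696] [-3.14151671e+00  4.77989947e-04  2.84483937e+00] [0.16071211 0.13333658 3.72942172] [ 0.17040596 -0.02254695 -0.04995891] 13.76531352156979 59.990150928497314
```

```bash
python3 -m creep '[[-1,[0,0,-1],0],[-1,[0,0,-4],0],[-1,[0,0,-9],0],[-1,[0,0,-14],0],[-1,[0,0,-16],0],[-1,[0,0,-16.5],0],[-1,[0,0,-16.5],0],[-1,[0,0,-16.5],0],[-1,[0,0,-16.5],0]]' 60
python3 - <<'E'
from h import *
im,p=shot('wrist','w3.png'); s=manip.read_state()
print(s['eef_pos'],s['eef_rot'],s['wrist_force'],s['moment'],s['finger_gap'],s['finger_force'])
E
```

```text
clock: 3.85
eef_pos: [416.1, -206.4, 284.0]
eef_rot: [3.141, -0.003, 2.845]
wrist_force: [1.1, -0.3, -2.9]
finger_gap: 13.9
finger_force: 60.0
[ 416.21197489 -206.49120867  284.20890682] [ 3.14105525e+00 -2.22332530e-03  2.84488632e+00] [-0.78924323 -0.46661996 -3.31210562] [ 0.08362739  0.06008229 -0.01543117] 13.650452545535929 59.97911810874939
```

```bash
python3 -m creep '[[-1,[-1,3,0],-0.4],[-1,[-2.4,7,0],-1],[-1,[-4,11.2,0],-1.6],[-1,[-5.5,16,0],-2.2],[-1,[-6.8,19.8,0],-2.7],[-1,[-7.4,21.4,0],-2.9],[-1,[-7.4,21.4,1.5],-2.9],[-1,[-7.4,21.4,3.5],-2.9],[-1,[-7.4,21.4,5],-2.9],[-1,[-7.4,21.4,5],-2.9],[-1,[-7.4,21.4,5],-2.9],[-1,[-7.4,21.4,5],-2.9]]' 60
python3 - <<'E'
from h import *
S,pS=shot('scene','scene2.png');D,pD=shot('side','side2.png');s=manip.read_state()
print(s['eef_pos'],s['eef_rot'],s['wrist_force'],s['moment'])
print([proj(pS,x) for x in([660,-28,200],[550,-23,235])],[proj(pD,x) for x in([660,-28,200],[550,-23,235])])
a=S[165:275,190:320];b=D[120:270,160:310]
cv2.imwrite('pics/c3.png',np.hstack([cv2.resize(a,None,fx=3.2,fy=3.2*300/220,interpolation=2)[:480],cv2.resize(b,(380,480),interpolation=2)]))
E
```

```text
clock: 5.1
eef_pos: [550.1, -23.9, 236.4]
eef_rot: [-3.141, 0.001, 3.098]
wrist_force: [-0.8, 0.3, -2.8]
finger_gap: 13.6
finger_force: 60.0
[550.02687686 -23.81758851 236.24443099] [-3.14149722e+00  1.20695525e-03  3.09774237e+00] [-0.37511892  0.62646949 -2.11743569] [0.09492606 0.10467075 0.01193564]
[array([259.56383581, 227.53538696]), array([267.60160084, 194.25168466])] [array([210.95649059, 197.27063952]), array([252.59060006, 193.07070569])]
```

View pics/c3.png

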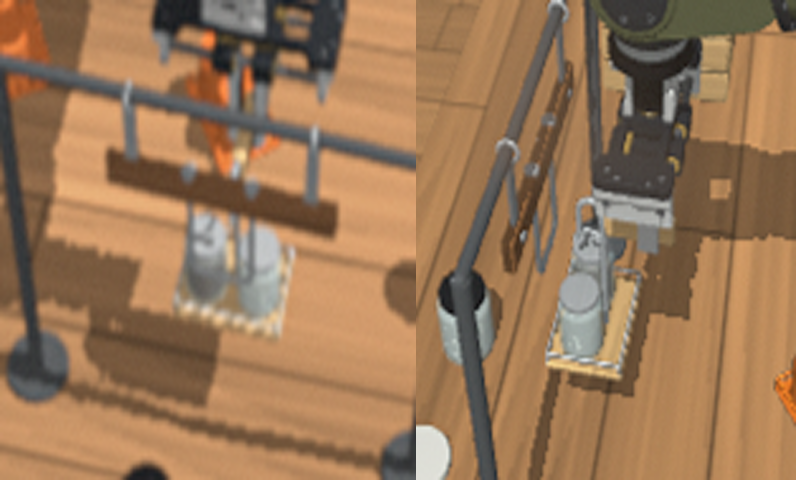

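```bash
python3 - <<'E'
from h import *
np.set_printoptions(precision=1,suppress=True)
S=manip.camera_params('scene');D=manip.camera_params('side')
f=lambda q:(416+(q[0]-160)*2.533,(q[1]-120)*3.2)
g=lambda q:((q[0]-190)*3.2,(q[1]-165)*4.364)
ux=np.array([.999,-.0438,0]);uy=np.array([.0438,.999,0]);T=np.array([550.05,-23.85,0])
def C(x,y,z): return T+(60.3+x)*ux+y*uy+[0,0,z+115.6]
for n,X in [('hooktop',C(0,0,146)),('legbot',C(16,0,98)),('trayFL',C(40,56,0)),('trayBL',C(-40,56,0)),('trayFR',C(40,-56,0)),('bar+',[660,-1,197]),('bar-',[660,-57,197]),('slat+',[660,82,280]),('slat-',[660,-138,280]),('rail0',[660,-28,375])]:
    print(n,X if n in('hooktop','legbot') else '','side',f(proj(D,X)),'scene',g(proj(S,X)))
sc=lambda u,v:(190+u/3.2,165+v/4.364); sd=lambda u,v:(160+(u-416)/2.533,120+v/3.2)
print('slat+ low corner',two(S,sc(336,236),D,sd(512,270)));print('slat+ top corner',two(S,sc(337,202),D,sd(512,235)))
print('slat- low', two(S,sc(107,178),D,sd(572,95)))
print('trayfront corner near cam',two(S,sc(282,335),D,sd(548,365)))
E
```

```text
hooktop [610.3 -26.5 261.6] side (np.float64(589.9619205517847), np.float64(198.166861480226)) scene (np.float64(233.86386749929682), np.float64(166.35288748757864))
legbot [626.3 -27.2 213.6] side (np.float64(576.5620967092872), np.float64(240.05847620103668)) scene (np.float64(229.93871774363308), np.float64(224.89284939200525))
trayFL  side (np.float64(545.9466300885657), np.float64(368.31972774382467)) scene (np.float64(277.5503847464353), np.float64(342.80464962095544))
trayBL  side (np.float64(621.1887613588963), np.float64(382.40469134405805)) scene (np.float64(293.4490201134617), np.float64(259.17880637445955))
trayFR  side (np.float64(572.2908323347483), np.float64(272.77510915388274)) scene (np.float64(171.8051990270008), np.float64(314.0043261343714))
bar+  side (np.float64(539.35408154915), np.float64(273.4274241746739)) scene (np.float64(249.69412593092912), np.float64(281.19354132668724))
bar-  side (np.float64(551.4089342793741), np.float64(225.60767547396782)) scene (np.float64(193.67340946086497), np.float64(269.1229755227832))
slat+  side (np.float64(511.31676627857547), np.float64(274.2432037209883)) scene (np.float64(339.0941496328502), np.float64(228.66131648654903))
slat-  side (np.float64(562.7585566515789), np.float64(86.74983336114893)) scene (np.float64(108.2677239526196), np.float64(180.46596865691285))
rail0  side (np.float64(531.1536957436383), np.float64(73.23773773266021)) scene (np.float64(222.2001045739364), np.float64(114.01201970106786))
slat+ low corner (array([662.4,  78.1, 277.3]), np.float64(5.094937935776652))
slat+ top corner (array([659.5,  76.7, 310.8]), np.float64(5.064479893311499))
slat- low (array([ 651.1, -141.8,  270. ]), np.float64(1.2277490582651138))
trayfront corner near cam (array([649.6,  31.2, 123.5]), np.float64(1.3627328069975588))
```

```bash
python3 -m creep '[[-1,[-1,0,0],0],[-1,[-2,0,0],0],[-1,[-3,0,0],0],[-1,[-4,0,0],0],[-1,[-4.6,0,0],0],[-1,[-4.8,0,0],0],[-1,[-4.8,0,0],0],[-1,[-4.8,0,0],0]]' 60
python3 - <<'E'
from h import *
S,pS=shot('scene','scene3.png');D,pD=shot('side','side3.png');s=manip.read_state()
print(s['eef_pos'],s['eef_rot'],s['wrist_force'],s['moment'])
a=S[190:250,235:295];b=D[150:230,180:260]
cv2.imwrite('pics/c4.png',np.hstack([cv2.resize(a,(390,390),interpolation=2),cv2.resize(b,(390,390),interpolation=2)]))
E
```

```text
clock: 6.0
eef_pos: [597.7, -25.7, 235.5]
eef_rot: [3.142, -0.0, 3.098]
wrist_force: [-0.4, -0.3, -3.1]
finger_gap: 13.4
finger_force: 60.0
[597.62794426 -25.72573597 235.60435226] [-3.14156778e+00  1.77202196e-04  3.09795144e+00] [-0.00469774 -0.10395129 -4.05989222] [0.11444936 0.07793033 0.0132601 ]
```

View pics/c4.png

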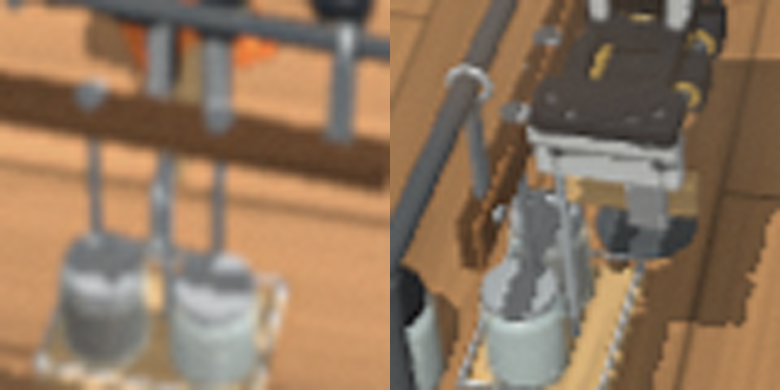

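The scene crop shows the hook leg at (160,210), centred between the loop's sides at (93,200) and (218,200). Nothing is touching. I'll start down and take a baseline for the force.

```bash
cat > f.py <<'E'
from h import *
import sys
v=[]
for i in range(int(sys.argv[1])):
    manip.camera('wrist'); s=manip.read_state(); v.append(np.r_[s['wrist_force'],s['moment']*10,s['eef_pos']])
v=np.array(v); np.set_printoptions(precision=2,suppress=True)
print(s['clock'],v.mean(0),'sdFz',v[:,2].std(),'rot',s['eef_rot'],s['finger_gap'])
E
python3 -m creep '[[-1,[0,0,0.5],0],[-1,[0,0,1],0],[-1,[0,0,1.4],0],[-1,[0,0,1.6],0],[-1,[0,0,1.6],0],[-1,[0,0,1.6],0]]' 60; python3 f.py 12
```

```text
clock: 6.7
eef_pos: [597.8, -25.8, 219.5]
eef_rot: [-3.142, 0.0, 3.098]
wrist_force: [-0.0, -1.1, -2.3]
finger_gap: 13.7
finger_force: 60.0
7.3 [  0.09   0.05  -2.44   1.     0.76  -0.17 597.81 -25.74 219.54] sdFz 0.4130504748488479 rot [3.14 0.   3.1 ] 13.4715414583963
```

```bash
for i in 1; do python3 -m creep '[[-1,[0,0,0.2],0],[-1,[0,0,0.4],0],[-1,[0,0,0.6],0],[-1,[0,0,0.8],0],[-1,[0,0,0.8],0]]' 60; python3 f.py 4; done
```

```text
clock: 7.8
eef_pos: [597.7, -25.7, 211.0]
eef_rot: [3.142, -0.001, 3.098]
wrist_force: [0.8, 0.2, -1.6]
finger_gap: 13.7
finger_force: 60.0
8.0 [  0.12   0.08  -2.27   1.23   1.06   0.03 597.78 -25.74 211.44] sdFz 0.2725879219912943 rot [-3.14  0.    3.1 ] 13.846744450864922
```

```bash
python3 -m creep '[[-1,[0,0,0.2],0],[-1,[0,0,0.4],0],[-1,[0,0,0.4],0]]' 60; python3 f.py 4
```

```text
clock: 8.3
eef_pos: [597.8, -25.7, 207.4]
eef_rot: [3.142, 0.0, 3.098]
wrist_force: [0.1, 0.1, -1.1]
finger_gap: 13.8
finger_force: 60.0
8.5 [ -0.44  -0.42  -0.57   0.8    0.01   0.57 597.8  -25.74 207.51] sdFz 0.4042543042796378 rot [3.14 0.   3.1 ] 13.69656501234387
```

```bash
python3 -m creep '[[-1,[0,0,0.15],0],[-1,[0,0,0.3],0],[-1,[0,0,0.3],0]]' 60; python3 f.py 4
```

```text
clock: 8.8
eef_pos: [597.7, -25.7, 204.3]
eef_rot: [3.142, -0.0, 3.098]
wrist_force: [-0.1, 0.8, 0.8]
finger_gap: 13.3
finger_force: 60.0
9.0 [ -0.02  -0.18   0.01   1.07  -0.39   0.21 597.74 -25.73 204.37] sdFz 0.4706965916850061 rot [-3.14 -0.    3.1 ] 13.610018985347486
```

```bash
python3 -m creep '[[-1,[0,0,0.15],0],[-1,[0,0,0.3],0],[-1,[0,0,0.3],0]]' 60; python3 f.py 4
```

```text
clock: 9.3
eef_pos: [597.7, -25.7, 201.1]
eef_rot: [3.142, -0.001, 3.098]
wrist_force: [-0.3, -0.3, -1.0]
finger_gap: 13.7
finger_force: 60.0
9.5 [ -0.17  -0.24  -0.81   1.17   0.05   0.11 597.64 -25.72 201.17] sdFz 0.29656749065187427 rot [ 3.14 -0.    3.1 ] 13.828873544209118
```

```bash
python3 -m creep '[[-1,[0,0,0.15],0],[-1,[0,0,0.3],0],[-1,[0,0,0.3],0]]' 60; python3 f.py 4
```

```text
clock: 9.8
eef_pos: [597.6, -25.7, 198.1]
eef_rot: [3.142, -0.001, 3.098]
wrist_force: [0.7, 0.5, -2.0]
finger_gap: 13.6
finger_force: 60.0
10.0 [ -0.11   0.34  -2.88   0.89   1.5   -0.17 597.56 -25.73 198.05] sdFz 0.267573142318313 rot [ 3.14 -0.    3.1 ] 13.761578338832557
```

```bash
python3 -m creep '[[-1,[0,0,0.15],0],[-1,[0,0,0.3],0],[-1,[0,0,0.3],0]]' 60; python3 f.py 4
```

```text
clock: 10.3
eef_pos: [597.6, -25.7, 195.0]
eef_rot: [3.142, -0.001, 3.098]
wrist_force: [-0.1, -0.4, -2.8]
finger_gap: 13.6
finger_force: 60.0
10.5 [  0.27   0.04  -2.04   1.05   1.04   0.02 597.73 -25.73 195.33] sdFz 0.5660644110292211 rot [ 3.14 -0.    3.1 ] 13.821218734804805
```

```bash
python3 -m creep '[[-1,[0,0,0.1],0],[-1,[0,0,0.2],0],[-1,[0,0,0.2],0]]' 60; python3 f.py 3
```

```text
clock: 10.8
eef_pos: [597.7, -25.7, 193.2]
eef_rot: [3.142, -0.0, 3.098]
wrist_force: [0.6, -0.3, -2.3]
finger_gap: 13.6
finger_force: 60.0
10.95 [ -0.24  -0.17  -2.64   0.53   1.12  -0.04 597.76 -25.72 193.4 ] sdFz 0.5318206097816668 rot [-3.14  0.    3.1 ] 13.583311468124162
```

```bash
python3 -m creep '[[-1,[0,0,0.1],0],[-1,[0,0,0.2],0],[-1,[0,0,0.2],0]]' 60; python3 f.py 3
```

```text
clock: 11.25
eef_pos: [597.7, -25.7, 191.2]
eef_rot: [3.142, -0.0, 3.098]
wrist_force: [0.1, -1.0, -2.3]
finger_gap: 13.4
finger_force: 60.0
11.4 [  0.05   0.27  -2.48   0.8    0.89   0.2  597.76 -25.73 191.39] sdFz 0.3844722513444397 rot [3.14 0.   3.1 ] 13.934576625770285
```

```bash
python3 - <<'E'
from h import *
D,p=shot('side','side5.png'); S,q=shot('scene','scene5.png')
a=S[190:250,235:295];b=cv2.imread('pics/scene3.png')[190:250,235:295]
cv2.imwrite('pics/c5.png',np.hstack([cv2.resize(x,(390,390),interpolation=2) for x in(b,a)]))
# lug position: brightest blob in slat band
for n,im in(('3',b),('5',a)):
    g=cv2.cvtColor(im,cv2.COLOR_BGR2HSV); 
    for c0,c1 in((9,20),(28,40)):
        m=(g[8:26,c0:c1,1]<60); ys,xs=np.nonzero(m); print(n,c0,len(ys),ys.mean()+8,xs.mean()+c0, [int(r.sum()) for r in m])
E
```

```text
3 9 19 16.315789473684212 13.526315789473685 [0, 0, 0, 0, 0, 4, 4, 4, 3, 0, 0, 0, 0, 0, 1, 1, 1, 1]
3 28 51 13.862745098039216 32.72549019607843 [4, 4, 4, 4, 4, 4, 4, 4, 5, 5, 4, 3, 1, 0, 0, 0, 0, 1]
5 9 28 13.607142857142858 14.714285714285715 [6, 2, 1, 1, 0, 4, 4, 4, 2, 0, 0, 0, 0, 0, 1, 1, 1, 1]
5 28 69 13.420289855072465 33.15942028985507 [7, 6, 8, 6, 7, 4, 5, 5, 5, 5, 4, 3, 1, 0, 0, 0, 0, 3]
```

Contact came at TCP z 209 (bar at the latch) and let go at about 199, which fits a bar at z≈195.5. The seat should come at about z 179. I'll continue down.

```bash
python3 -m creep '[[-1,[0,0,0.2],0],[-1,[0,0,0.4],0],[-1,[0,0,0.6],0],[-1,[0,0,0.6],0]]' 60; python3 f.py 3
```

```text
clock: 11.9
eef_pos: [597.6, -25.7, 185.0]
eef_rot: [3.142, -0.001, 3.098]
wrist_force: [-0.7, -0.2, -2.5]
finger_gap: 13.7
finger_force: 60.0
12.05 [  0.06   0.02  -2.45   1.23   1.16   0.06 597.76 -25.72 185.37] sdFz 0.23836500807173538 rot [3.14 0.   3.1 ] 13.135628617661775
```

```bash
python3 -m creep '[[-1,[0,0,0.1],0],[-1,[0,0,0.2],0],[-1,[0,0,0.2],0]]' 60; python3 f.py 3
```

```text
clock: 12.35
eef_pos: [597.7, -25.7, 183.3]
eef_rot: [3.142, -0.0, 3.098]
wrist_force: [-0.6, 1.1, -2.9]
finger_gap: 14.0
finger_force: 60.0
12.5 [ -0.29  -0.05  -3.05   0.99   1.16   0.11 597.75 -25.74 183.41] sdFz 0.422687639086774 rot [3.14 0.   3.1 ] 13.73518127978448
```

```bash
python3 -m creep '[[-1,[0,0,0.1],0],[-1,[0,0,0.15],0],[-1,[0,0,0.15],0]]' 60; python3 f.py 3
```

```text
clock: 12.8
eef_pos: [597.7, -25.7, 181.8]
eef_rot: [3.142, -0.0, 3.098]
wrist_force: [0.1, -0.6, -3.1]
finger_gap: 13.5
finger_force: 60.0
12.95 [ -0.44  -0.04  -2.2    0.92   1.16   0.02 597.78 -25.73 181.93] sdFz 0.0748608868494945 rot [3.14 0.   3.1 ] 13.654520683106673
```

```bash
python3 -m creep '[[-1,[0,0,0.1],0],[-1,[0,0,0.15],0],[-1,[0,0,0.15],0]]' 60; python3 f.py 3
```

```text
clock: 13.25
eef_pos: [597.7, -25.7, 180.3]
eef_rot: [3.142, -0.0, 3.098]
wrist_force: [-0.9, 0.6, -2.5]
finger_gap: 13.5
finger_force: 60.0
13.4 [ -0.14  -0.07  -2.34   1.01   0.94   0.03 597.77 -25.74 180.42] sdFz 0.4385907814054235 rot [-3.14  0.    3.1 ] 13.865105991253007
```

```bash
python3 -m creep '[[-1,[0,0,0.1],0],[-1,[0,0,0.1],0]]' 60; python3 f.py 3
```

```text
clock: 13.6
eef_pos: [597.7, -25.7, 179.3]
eef_rot: [3.142, -0.0, 3.098]
wrist_force: [-0.4, -0.0, -2.6]
finger_gap: 13.5
finger_force: 60.0
13.75 [  0.1    0.23  -2.79   1.04   0.72  -0.16 597.76 -25.74 179.4 ] sdFz 0.557634667968775 rot [ 3.14 -0.    3.1 ] 13.725537289659776
```

```bash
python3 -m creep '[[-1,[0,0,0.1],0],[-1,[0,0,0.1],0]]' 60; python3 f.py 3
```

```text
clock: 13.95
eef_pos: [597.7, -25.7, 178.3]
eef_rot: [-3.142, -0.0, 3.098]
wrist_force: [0.2, 0.8, -3.0]
finger_gap: 13.4
finger_force: 60.0
14.1 [ -0.1    0.28  -1.88   1.03   0.77   0.19 597.75 -25.74 178.39] sdFz 0.5002308142962177 rot [ 3.14 -0.    3.1 ] 13.612265300836416
```

```bash
python3 -m creep '[[-1,[0,0,0.1],0],[-1,[0,0,0.1],0]]' 60; python3 f.py 3
```

```text
clock: 14.3
eef_pos: [597.8, -25.7, 177.4]
eef_rot: [3.142, 0.0, 3.098]
wrist_force: [0.6, 1.2, -0.5]
finger_gap: 13.7
finger_force: 60.0
14.45 [  0.42   0.18  -2.64   0.56   0.53  -0.15 597.8  -25.73 177.49] sdFz 0.44914732871399554 rot [-3.14  0.    3.1 ] 13.701909866056067
```

```bash
python3 -m creep '[[-1,[0,0,0.1],0],[-1,[0,0,0.1],0]]' 60; python3 f.py 3
```

```text
clock: 14.65
eef_pos: [598.1, -25.8, 176.9]
eef_rot: [-3.142, 0.001, 3.098]
wrist_force: [-0.5, 0.3, 0.7]
finger_gap: 13.8
finger_force: 60.0
14.8 [ -0.04  -0.47   1.9    0.78  -2.31   0.2  598.02 -25.75 176.87] sdFz 0.44631286249447816 rot [-3.14  0.    3.1 ] 13.63678958258641
```

```bash
python3 -m creep '[[-1,[0,0,0.1],0],[-1,[0,0,0.1],0]]' 60; python3 f.py 3
```

```text
clock: 15.0
eef_pos: [598.4, -25.8, 176.3]
eef_rot: [-3.141, 0.002, 3.098]
wrist_force: [0.5, -0.3, 6.5]
finger_gap: 13.5
finger_force: 60.0
15.15 [  0.48  -0.22   6.3    0.75  -4.69   0.06 598.32 -25.77 176.33] sdFz 0.20805025244378675 rot [-3.14  0.    3.1 ] 13.805911794784594
```

```bash
python3 -m creep '[[-1,[0,0,0.04],0],[-1,[0,0,0.08],0],[-1,[0,0,0.08],0],[-1,[0,0,0.08],0]]' 60; python3 f.py 12
```

```text
clock: 15.55
eef_pos: [598.6, -25.8, 176.0]
eef_rot: [-3.141, 0.003, 3.098]
wrist_force: [-0.3, -0.6, 9.3]
finger_gap: 13.7
finger_force: 60.0
16.15 [  0.09   0.18   9.48   0.91  -6.24  -0.04 598.59 -25.8  176.02] sdFz 0.5604976421667596 rot [-3.14  0.    3.1 ] 13.461650376546531
```

The hook is pressed home at 11.9 N, and the seat height matches the loop's lower stop. I'll ease off to about the carrier's weight, then open.

```bash
python3 -m creep '[[-1,[0,0,-0.1],0],[-1,[0,0,-0.2],0],[-1,[0,0,-0.2],0],[-1,[0,0,-0.2],0]]' 60; python3 f.py 5
```

```text
clock: 16.55
eef_pos: [597.9, -25.8, 176.7]
eef_rot: [-3.142, 0.0, 3.098]
wrist_force: [0.5, -0.2, 3.5]
finger_gap: 13.6
finger_force: 60.0
16.8 [  0.38   0.23   4.54   0.77  -3.43  -0.01 597.86 -25.75 176.72] sdFz 0.2817269585855445 rot [-3.14  0.    3.1 ] 13.468706172022268
```

```bash
python3 -m creep '[[-1,[0,0,-0.1],0],[-1,[0,0,-0.1],0],[-1,[0,0,-0.1],0]]' 60; python3 f.py 5; python3 - <<'E'
from h import *
D,p=shot('side','side6.png'); S,q=shot('scene','scene6.png')
W,_=shot('wrist','w6.png')
cv2.imwrite('pics/c6.png',np.hstack([cv2.resize(S[190:270,225:295],(390,446),interpolation=2),cv2.resize(D[150:230,180:250],(390,446),interpolation=2)]))
E
```

```text
clock: 17.1
eef_pos: [597.6, -25.7, 177.2]
eef_rot: [3.142, -0.001, 3.098]
wrist_force: [-0.2, -0.0, -0.1]
finger_gap: 13.7
finger_force: 60.0
17.35 [ -0.42   0.12  -0.32   0.68   0.13   0.21 597.61 -25.71 177.34] sdFz 0.5687233304220191 rot [ 3.14 -0.    3.1 ] 13.319265117217936
```

View pics/c6.png

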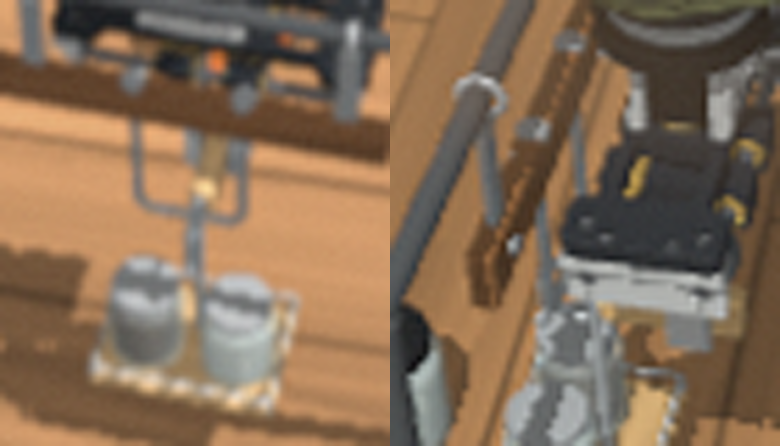

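The scene crop shows the hook at the middle of the bar (195,205) with its free leg in front of the bar and below it. The bar carries about 2 N, which is the carrier's own weight. I'll open and back straight out along the grip.

```bash
python3 -m creep '[[-0.4,[0,0,0],0],[-0.2,[0,0,0],0],[0,[0,0,0],0],[0.1,[0,0,0],0],[0.1,[0,0,0],0]]' 60; python3 - <<'E'
from h import *
for i in range(4):
    S=manip.camera('scene');s=manip.read_state();print(s['clock'],s['finger_gap'],s['wrist_force'])
cv2.imwrite('pics/s7.png',S[:,:,::-1])
E
python3 -m creep '[[0.1,[0.5,0,0],0],[0.1,[1.5,0,0],0],[0.1,[3,0,0],0],[0.1,[4.5,0,0],0],[0.1,[6,0,0],0],[0.1,[8,0,0],0],[0.1,[10,0,0],0],[0.1,[10,0,-3],0],[0.1,[10,0,-7],0],[0.1,[10,0,-7],0]]'
```

```text
clock: 18.0
eef_pos: [597.8, -25.7, 177.7]
eef_rot: [3.142, 0.0, 3.098]
wrist_force: [0.1, 0.2, -1.0]
finger_gap: 49.8
finger_force: 0.0
18.05 50.92136198890506 [-0.04252467 -0.43772472 -0.3062039 ]
18.1 51.319560874853124 [ 0.13742265  0.08450644 -0.02261862]
18.15 51.47737890068492 [-0.55998206  0.00730126 -0.28543984]
18.2 51.79838719701515 [ 0.34255974 -0.25148899  0.00598659]
clock: 19.2
eef_pos: [499.0, -21.5, 252.5]
eef_rot: [-3.141, 0.008, 3.098]
wrist_force: [0.3, 0.4, -0.2]
finger_gap: 51.9
finger_force: 0.0
```

```bash
cat > d.py <<'E'
from h import *
ref=cv2.imread('pics/scene6.png').astype(np.float32)
r=(slice(233,272),slice(236,292)); prev=None
G=lambda im:cv2.cvtColor(im[r].astype(np.uint8),cv2.COLOR_BGR2GRAY).astype(np.float32)
for i in range(12):
    im=manip.camera('scene')[:,:,::-1]
    g=G(im); (dx,dy),c=cv2.phaseCorrelate(G(ref),g,cv2.createHanningWindow(g.shape[::-1],5))
    print(round(manip.read_state()['clock'],2),'vs gripped %.2f %.2f c%.2f'%(dx,dy,c),'frame diff',0 if prev is None else round(float(abs(g-prev).mean()),2)); prev=g
    manip.camera('wrist')
cv2.imwrite('pics/s8.png',im)
E
python3 d.py; python3 -m creep '[[0.1,[0,0,0],0],[0.1,[0,0,0],0],[0.1,[0,0,0],0],[0.1,[0,0,0],0],[0.1,[0,0,0],0],[0.1,[0,0,0],0],[0.1,[0,0,0],0],[0.1,[0,0,0],0],[0.1,[0,0,0],0],[0.1,[0,0,0],0],[0.1,[0,0,0],0],[0.1,[0,0,0],0]]' >/dev/null; python3 d.py
```

```text
19.25 vs gripped 0.40 -0.19 c0.82 frame diff 0
19.35 vs gripped 0.38 -0.05 c0.83 frame diff 1.26
19.45 vs gripped 0.42 -0.13 c0.82 frame diff 1.26
19.55 vs gripped 0.34 -0.05 c0.82 frame diff 1.22
19.65 vs gripped 0.40 -0.16 c0.84 frame diff 1.22
19.75 vs gripped 0.47 -0.18 c0.82 frame diff 1.24
19.85 vs gripped 0.41 -0.11 c0.82 frame diff 1.24
19.95 vs gripped 0.36 -0.16 c0.79 frame diff 1.23
20.05 vs gripped 0.34 -0.12 c0.84 frame diff 1.25
20.15 vs gripped 0.38 -0.13 c0.80 frame diff 1.25
20.25 vs gripped 0.46 -0.09 c0.84 frame diff 1.18
20.35 vs gripped 0.35 -0.12 c0.82 frame diff 1.21
21.65 vs gripped 0.30 -0.09 c0.83 frame diff 0
21.75 vs gripped 0.42 -0.05 c0.82 frame diff 1.23
21.85 vs gripped 0.44 -0.08 c0.82 frame diff 1.25
21.95 vs gripped 0.34 -0.12 c0.84 frame diff 1.22
22.05 vs gripped 0.23 -0.24 c0.81 frame diff 1.21
22.15 vs gripped 0.29 -0.09 c0.83 frame diff 1.24
22.25 vs gripped 0.32 -0.00 c0.81 frame diff 1.25
22.35 vs gripped 0.33 -0.15 c0.85 frame diff 1.21
22.45 vs gripped 0.37 -0.12 c0.83 frame diff 1.19
22.55 vs gripped 0.33 -0.22 c0.84 frame diff 1.2
22.65 vs gripped 0.42 -0.10 c0.85 frame diff 1.22
22.75 vs gripped 0.34 -0.05 c0.82 frame diff 1.2
```

```bash
python3 -c "
from cell import manip; print(manip.sign_off())"
```

```text
the job is handed in; nothing more can be done
None
```

The carrier hangs still and upright on the loop's bar, after about 12 N pressed home for about a second; I did not see the latch itself, but the force rose and fell as the bar passed it, the jars and lid were left alone, and the job is handed in at about 23 s.

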